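# Find the filled gift box by its weight and slide it into the free pigeonhole

## Robot

A 6-joint arm with a two-finger parallel gripper is mounted at the origin on the work surface. World frame = base frame: x ahead of the robot, y to its left, z up, the work surface at z = 0. Lengths are in m, angles in rad, forces in N, time in s.
With the tool pointing down it reaches from about 0.375 to 0.9 m from the base axis. Payload 3.1 kg.
Tool frame: the origin (TCP) lies midway between the tips of the shut fingers; the grasp point (between the pads) lies 19 mm behind it (manip.hold_point_z is the distance from the TCP to the grasp point, in m); x points along the fingers, y is the direction in which the jaws open and shut, and the axes are right-handed (so a half turn about x gives the same grasp; the last joint's range is limited). The gripper opens to 85 mm and grips with 20 to 120 N. Pads are 22 mm wide; open, the fingers measure 114 mm over their backs; the gripper's body (76 mm by 85 mm) begins 54 mm behind the grasp point. The pads swing forward as they close: fully open they stand 13 mm farther back than shut.
Start: joints at [1.052, 0.527, 1.433, -0, 1.181, -0.178], TCP at [0.208, 0.589, 0.231] pointing down, gripper open.
Joint ranges: [-3.08, 3.08], [-0.75, 2.2], [0.22, 2.44], [-1.43, 4.57], [0, 2.65], [-2.85, 2.85]. Speed limits (rad/s): [2.79, 2.79, 3.14, 3.14, 3.14, 3.14].

## Interface

Orientations are given as a unit quaternion [x, y, z, w].
In Python, from station import manip, snapshot gives the robot as it stands.
- The arm moves only by the shell command python3 -m crank 'ROWS' [FORCE]. ROWS is JSON, a list of rows, each a list of 5 numbers: the finger opening in m, from 0 to 0.0854, then the shift along the tool's x, y, z in m, then the turn about the tool's x in rad. In form: [[grip, tx, ty, tz, yaw], ...]. A call has 1 to 5 rows; each row shifts and turns the commanded pose from where the row before left it, along the tool's axes as they then stand; what a row does not reach is not made up. A row lasts 1/10 s, in which the tool goes at most 50 mm and 8.59 degrees, less where a joint would pass 70% of its speed; a pose out of reach is approached as far as the arm can. A call is refused whole if a number of a shift passes 0.05 or a number of a turn 0.15, either way. A call with a gripper value outside its range is refused whole. The fingers move at their own pace and stop on an object; FORCE is the grip in N (left out, the last holds). Time passes only in rows, so rows that do not move let the fingers close. It gives the time, the measured TCP pose, the force and the opening at its end, in the units of the state.
- manip.sense(): the state, without advancing time (a new reading comes with each control period).
- snapshot(name): name is "scene" or "top"; returns a dict with "image" (420x560x3 uint8, blue, green, red), "range_z" (420x560 float32, m along the optical axis (not along the pixel's ray), 0 where there is no reading), "vertical_fov" (degrees; the focal length in pixels is half the picture's height over the tangent of half this angle, whatever the lens; pixels are square), "cx", "cy" (the principal point, pixels), "extrinsics" (4x4, takes a point from world to camera coordinates). Camera axes: x right, y up, looking along -z (the intrinsics and any distortion apply to the point x, -y, -z); pixel columns grow to the right and rows downward; lengths in m; the calibration is good to about 2 mm. A picture is of the moment at which its call begins.
- manip.sign_off(): hands the job in, once; it reports no verdict.
The state is a dict: "t": time; "q": joint angles; "qd": joint speeds; "tau": joint torques, N m; "tcp_pos": TCP position; "tool_rot": TCP orientation; "force": force on the tool from outside, world axes, zero at the start; "ft_torque": the same for the moment, N m; "finger_gap": opening from 0.0 (shut) to 1.0 (fully open).
Only numpy, scipy, OpenCV 4.12 (cv2) and the standard library are available. Lean on these libraries where they do the work, as an engineer would, in place of code of your own. Each camera call takes 0.05 s, during which the arm holds its last target.

## Task

One, and only one, of the three closed gift boxes on the bench is filled with stone and the other two are empty: lift them in turn to find the heavy one, and put each empty box back down where it stood. Clear the strip case out of the free pigeonhole and leave it lying flat on the bench, then slide the heavy box into that pigeonhole fully home, its end level with the mouth. Drop no box, and leave the packed boxes, the gourd, the jar and the cup alone.

Things in the scene. Friction and masses are not known exactly. Their poses are not given: they have to be found in the camera images.
- riser: low riser fixed to the bench: clear roof, white dividers and back, three bays open to the robot, no floor. 250 mm wide, 118 deep, 66 high (roof 6 thick, dividers 10). Origin: bench level, middle of the line of the mouths; x into the bays, y left along the mouths. Two bays hold a packed box, the third the strip case. A box fully home touches the back, its end level with the mouth, its centre 55 mm inside
- bay_left (a point): the left (riser y = +80 mm) bay of the riser as seen from the robot. Point: middle of its mouth, 25 mm above the bench; x points into the bay, y along the mouth. Bay 70 mm wide, 60 mm high, 110 mm deep from the mouth to the back wall
- bay_middle (a point): the middle (riser y = 0) bay of the riser as seen from the robot. Point: middle of its mouth, 25 mm above the bench; x points into the bay, y along the mouth. Bay 70 mm wide, 60 mm high, 110 mm deep from the mouth to the back wall
- bay_right (a point): the right (riser y = -80 mm) bay of the riser as seen from the robot. Point: middle of its mouth, 25 mm above the bench; x points into the bay, y along the mouth. Bay 70 mm wide, 60 mm high, 110 mm deep from the mouth to the back wall
- box_a_center (a point): identical closed gift box with kraft lid and off-white base, 110 mm long (its x axis) x 58 mm wide (y) x 50 mm high, a paper band round the lid; stands flat on the bench in front and to the right of the riser. Point: its centre, 25 mm up. Either empty (60 to 120 g) or filled with stone (350 to 570 g); which of box_a, box_b, box_c is filled cannot be seen and changes every time
- box_b_center (a point): identical closed gift box with kraft lid and off-white base, 110 mm long (its x axis) x 58 mm wide (y) x 50 mm high, a paper band round the lid; stands flat on the bench in front and to the right of the riser. Point: its centre, 25 mm up. Either empty (60 to 120 g) or filled with stone (350 to 570 g); which of box_a, box_b, box_c is filled cannot be seen and changes every time
- box_c_center (a point): identical closed gift box with kraft lid and off-white base, 110 mm long (its x axis) x 58 mm wide (y) x 50 mm high, a paper band round the lid; stands flat on the bench in front and to the right of the riser. Point: its centre, 25 mm up. Either empty (60 to 120 g) or filled with stone (350 to 570 g); which of box_a, box_b, box_c is filled cannot be seen and changes every time
- packed_1_center (a point): gift box of the same kind, already packed, home in one of the riser's three bays (which one changes). Point: its centre, 25 mm up. Not to be disturbed
- packed_2_center (a point): gift box of the same kind, already packed, home in one of the riser's three bays (which one changes). Point: its centre, 25 mm up. Not to be disturbed
- case_center (a point): loose strip case for beads, white with clear lid, closed, 160 mm long (its x axis) x 40 mm wide x 28 mm high, about 140 g; at the start it lies in the free bay, along it or up to 8 degrees askew, about 70 mm of it inside and 90 mm sticking out towards the robot, and blocks that bay. Point: its centre, 14 mm up
- ornament: bystander: big green stone gourd on a round wooden foot (72 mm across), 143 mm high, widest 81 mm, loose. Origin: centre of its underside. Beyond it (x over 0.76 m) a fixed tub, 76 mm high, and a low fixed tray, out of the way
- jar: bystander: closed amber jar, 60 mm across, 85 mm high, loose. Origin: centre of its underside
- cup: bystander: white ceramic cup 76 mm across and 90 mm high, with tools standing in it up to 165 mm, loose. Origin: centre of its underside

How it is judged:
By the outcome, as a careful person would: the job done as asked, in the order asked, and still so for the second after the job is handed in, with the robot touching nothing.
It also fails if it takes over 72 s, if anything falls off the work surface, if the arm or the gripper's body presses on something with over 40 N, if the wrist force passes 120 N, or if a joint passes its speed limit or range.

## Working session

There is one attempt and no reset: what is moved stays moved. The work goes in short steps, Python scripts to look and compute and a shell command to move; the robot and the scene stay as the last step left them, time stands still between calls to the robot, and variables do not carry over. Pictures are saved under pics/ and viewed, and the job is handed in when it is done.

```bash
ls; mkdir -p pics
python3 - <<'E'
from station import manip, snapshot
import cv2, numpy as np
print(manip.sense()); print(manip.hold_point_z)
for n in("scene","top"):
    s=snapshot(n); cv2.imwrite(f"pics/{n}0.png",s["image"]); print(n,s["vertical_fov"],s["cx"],s["cy"],np.round(s["extrinsics"],4).tolist(), [k for k in s])
E
```

```text
pics
{'t': 0.0, 'q': array([ 1.05252580e+00,  5.28440465e-01,  1.43391687e+00, -2.35058973e-05,
        1.18137705e+00, -1.78492856e-01]), 'qd': array([-2.67470247e-03, -5.15147723e-04,  7.77269487e-04, -8.89297166e-04,
       -2.68460745e-04,  3.60242064e-08]), 'tau': array([-1.01465612e-03, -4.42338681e+01, -1.78029710e+01, -2.52057362e-04,
        8.23585113e-03,  2.84453208e-06]), 'tcp_pos': array([0.20791149, 0.58864384, 0.23034477]), 'tool_rot': array([ 0.11883498,  0.69717837, -0.12026368,  0.69667583]), 'force': array([-0.71129456,  0.55020894,  0.53273718]), 'ft_torque': array([ 0.05144002, -0.0206037 ,  0.00824134]), 'finger_gap': 0.9993061919801839}
0.0187
scene 52.99939489163713 270.2901622736542 209.31210204684868 [[-0.245, 0.9695, -0.0126, 0.097], [-0.8253, -0.2017, 0.5274, 0.4576], [0.5088, 0.1396, 0.8495, -1.6104], [0.0, 0.0, 0.0, 1.0]] ['image', 'range_z', 'vertical_fov', 'cx', 'cy', 'extrinsics']
top 56.69469305971861 285.62143821427605 206.02008763240445 [[0.0166, -0.9999, -0.0047, 0.0307], [0.9808, 0.0154, 0.1944, -0.5711], [-0.1943, -0.0078, 0.9809, -0.9026], [0.0, 0.0, 0.0, 1.0]] ['image', 'range_z', 'vertical_fov', 'cx', 'cy', 'extrinsics']
```

View pics/scene0.png

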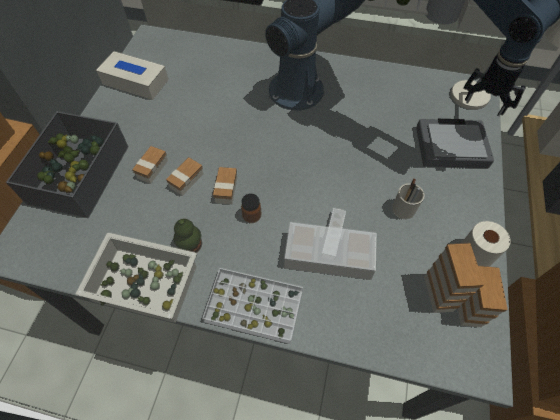

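View pics/top0.png

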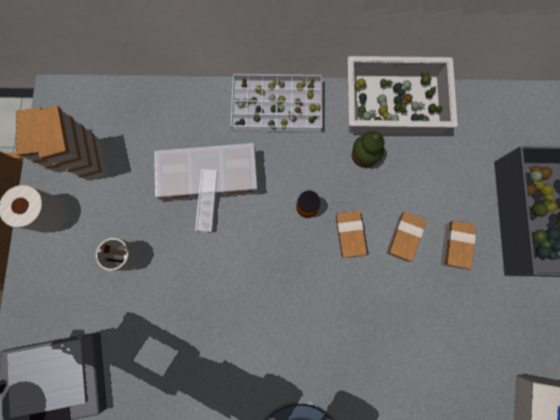

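The scene view shows the three boxes left of the jar. In the top view the boxes are at about (351,234), (408,237) and (461,245), the riser at (205,170) with the case in its middle bay sticking out to (204,230), the jar at (308,203), the gourd at (368,150) and the cup at (112,254).

```bash
cat > h.py <<'E'
import numpy as np, cv2
from station import manip, snapshot
def cam(n):
    s=snapshot(n); s["f"]=210/np.tan(np.radians(s["vertical_fov"]/2)); s["Ti"]=np.linalg.inv(s["extrinsics"]); return s
def cloud(s):
    v,u=np.mgrid[0:420,0:560]; d=s["range_z"]
    P=np.stack([(u-s["cx"])/s["f"]*d,-(v-s["cy"])/s["f"]*d,-d,np.ones_like(d)],-1)
    return (P@s["Ti"].T)[...,:3]
def ray(s,uv,z):
    uv=np.atleast_2d(uv).astype(float)
    d=np.c_[(uv[:,0]-s["cx"])/s["f"],-(uv[:,1]-s["cy"])/s["f"],-np.ones(len(uv))]@s["Ti"][:3,:3].T
    o=s["Ti"][:3,3]; return o+d*((z-o[2])/d[:,2])[:,None]
def rect(P):
    (c,sz,a)=cv2.minAreaRect((P[:,:2]*1000).astype(np.float32)); 
    if sz[0]<sz[1]: sz=sz[::-1]; a+=90
    a=(a+90)%180-90
    return np.round(c,1),np.round(sz,1),round(a,1)
E
python3 - <<'E'
from h import *
for n in("top","scene"):
    s=cam(n); W=cloud(s); b=s["image"]
    print(n,"bench z",[np.round(W[v,u],4).tolist() for u,v in([(300,290),(120,200)] if n=="top" else [(300,150),(150,220)])])
    hsv=cv2.cvtColor(b,cv2.COLOR_BGR2HSV)
    m=cv2.inRange(hsv,(5,90,60),(22,255,255))
    m=cv2.morphologyEx(m,cv2.MORPH_CLOSE,np.ones((11,11)))
    k,l,st,ce=cv2.connectedComponentsWithStats(m)
    for i in range(1,k):
        if 250<st[i,4]<3000:
            c,_=cv2.findContours((l==i).astype(np.uint8),0,1); 
            z=np.median(W[l==i][:,2]); 
            q=W[(l==i)]; q=q[(q[:,2]>.044)&(q[:,2]<.06)]
            print(i,st[i],np.round(ce[i]),round(float(z),4), rect(q) if len(q)>20 else "", rect(ray(s,c[0][:,0],.05)))
    # heights along things
    if n=="top":
        for u,v in[(205,170),(206,190),(204,220),(310,200),(110,250),(170,150)]: print(u,v,np.round(W[v,u],3))
    cv2.imwrite(f"pics/crop_{n}.png",cv2.resize(b[130:270,140:500] if n=="top" else b[130:300,120:440],None,fx=2.2,fy=2.2,interpolation=cv2.INTER_CUBIC))
E
```

```text
top bench z [[0.3679, 0.0007, -0.0028], [0.5905, 0.4741, 0.0021]]
15 [ 337  211   30   47 1074] [351. 234.] 0.0502 (array([ 505.8, -120.9]), array([109.7,  58.6]), 7.7) (array([ 505.6, -120.8]), array([109.5,  60.4]), 8.2)
16 [ 389  212   37   49 1073] [407. 236.] 0.0504 (array([ 501.6, -258.7]), array([110.8,  58.2]), -21.4) (array([ 502. , -257.6]), array([110.8,  59.8]), -21.3)
17 [ 445  221   31   48 1142] [460. 245.] 0.0506 (array([ 483.5, -387.2]), array([109.3,  59.2]), -10.0) (array([ 483.9, -385.5]), array([110.4,  62.2]), -10.6)
205 170 [0.657 0.242 0.064]
206 190 [0.606 0.236 0.066]
204 220 [0.537 0.246 0.026]
310 200 [ 0.58  -0.018  0.086]
110 250 [0.45  0.428 0.13 ]
170 150 [0.708 0.333 0.065]
scene bench z [[0.2828, 0.0776, -0.0056], [0.6719, -0.3172, -0.0007]]
1 [   0  113   39  120 2268] [ 12. 161.] -0.1083  (array([ 592.7, -794.1]), array([509.6, 124.1]), 33.0)
3 [133 146  32  32 514] [149. 161.] 0.0477 (array([ 485.1, -387.4]), array([110. ,  61.9]), -10.8) (array([ 490. , -382.2]), array([116.1,  66.7]), -9.9)
5 [166 158  36  32 548] [184. 173.] 0.0476 (array([ 503.3, -257. ]), array([111. ,  60.5]), -23.0) (array([ 507.7, -254.2]), array([112.3,  66.8]), -21.5)
6 [213 167  23  31 543] [224. 182.] 0.048 (array([ 507.5, -119.5]), array([112. ,  58.3]), 8.7) (array([ 511.8, -118.5]), array([117.,  58.]), 7.5)
```

View pics/crop_top.png

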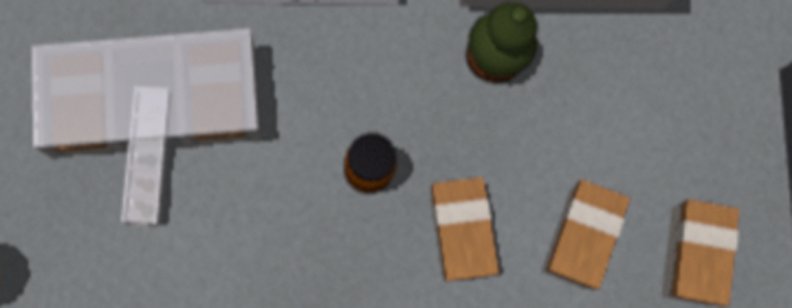

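View pics/crop_scene.png

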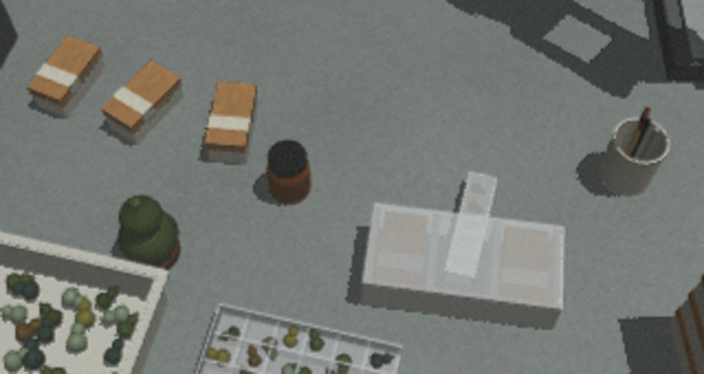

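Run:
```python
from h import *
for n in("top","scene"):
    s=cam(n); W=cloud(s)
    roi=(W[...,0]>.45)&(W[...,0]<.8)&(W[...,1]>.08)&(W[...,1]<.40)
    m=(roi&(W[...,2]>.053)&(W[...,2]<.08)).astype(np.uint8)
    k,l,st,ce=cv2.connectedComponentsWithStats(m); i=1+np.argmax(st[1:,4])
    P=W[l==i]; print(n,"riser",rect(P),st[i,4],np.median(P[:,2]))
    # ray-based
    c,_=cv2.findContours((l==i).astype(np.uint8),0,1); print("  ray",rect(ray(s,max(c,key=len)[:,0],.066)))
    # front edge fit: min x per column of y
    m=(roi&(W[...,2]>.014)&(W[...,2]<.042)&(W[...,0]<.60)).astype(np.uint8)
    k,l,st,ce=cv2.connectedComponentsWithStats(m); i=1+np.argmax(st[1:,4])
    P=W[l==i]; P=P[P[:,2]>.022]; print(n,"case",rect(P),st[i],np.median(P[:,2]),np.round(P.min(0),3),np.round(P.max(0),3))
    c,_=cv2.findContours((l==i).astype(np.uint8),0,1); print("  ray",rect(ray(s,max(c,key=len)[:,0],.028)))
    for nm,x,y,z in(("jar",.58,-.018,.085),("cup",.45,.43,.09),("orn",.68,-.16,.1)):
        q=W[(abs(W[...,0]-x)<.06)&(abs(W[...,1]-y)<.06)&(W[...,2]>(.03))]; print(nm,np.round(np.percentile(q,[2,98],axis=0),3).tolist())
```

```text
top riser (array([657.6, 242.8]), array([250.2, 119.6]), -84.5) 4656 0.06598430158963026
  ray (array([656.1, 242.4]), array([250.6, 121.2]), -84.4)
top case (array([553.2, 245.7]), array([93.3, 40.8]), -1.7) [195 196  20  37 616] 0.027860344025317396 [0.507 0.224 0.023] [0.6   0.267 0.032]
  ray (array([552.9, 244.3]), array([93.6, 43.2]), -1.6)
jar [[0.549, -0.04, 0.038], [0.6, 0.012, 0.088]]
cup [[0.409, 0.406, 0.032], [0.478, 0.477, 0.157]]
orn [[0.685, -0.197, 0.051], [0.737, -0.131, 0.142]]
scene riser (array([658.4, 243.9]), array([250.3, 121.4]), -84.4) 3481 0.06411473411290092
  ray (array([662.2, 243.8]), array([249.4, 123.8]), -84.5)
scene case (array([542.7, 247.2]), array([71.4, 39.7]), -1.9) [329 208  17  21 253] 0.026300836586531817 [0.507 0.226 0.022] [0.578 0.268 0.033]
  ray (array([544.1, 247.1]), array([68. , 39.7]), -2.0)
jar [[0.558, -0.038, 0.032], [0.609, 0.014, 0.087]]
cup [[0.411, 0.407, 0.032], [0.482, 0.477, 0.153]]
orn [[0.698, -0.193, 0.051], [0.739, -0.128, 0.141]]
```

```bash
cat >> h.py <<'E'
from scipy.spatial.transform import Rotation as Rn
def go(x,y,z,boxang=None):
    """turn needed first (rad, about tool x), then the shifts in the turned tool frame; boxang = deg of object long axis"""
    s=manip.sense(); R=Rn.from_quat(s["tool_rot"]).as_matrix(); p=s["tcp_pos"]
    jaw=np.degrees(np.arctan2(R[1,1],R[0,1])); t=0
    if boxang is not None:
        d=(boxang+90-jaw+90)%180-90   # ccw deg in world
        t=-np.radians(d)
        R=R@Rn.from_rotvec([t,0,0]).as_matrix()
    v=R.T@(np.array([x,y,z])-p)
    print("p",np.round(p,4),"jaw",round(jaw,1),"down",np.round(R[:,0],3),"q6",round(s["q"][5],2),"turn",round(t,3),"shift",np.round(v,4),"F",np.round(s["force"],2),"gap",round(s["finger_gap"],3),"t",round(s["t"],2))
E
python3 -c "
from h import *
go(.45,.2,.23,7.9); go(.506,-.121,.15,7.9)"
```

```text
p [0.2081 0.589  0.2309] jaw 70.5 down [-0.    -0.001 -1.   ] q6 -0.18 turn -0.478 shift [ 0.0011 -0.4186  0.1861] F [-0.27 -0.02  0.27] gap 0.996 t 0.3
p [0.2081 0.589  0.2309] jaw 70.5 down [-0.    -0.001 -1.   ] q6 -0.18 turn -0.478 shift [ 0.0813 -0.7442  0.1975] F [-0.27 -0.02  0.27] gap 0.996 t 0.3
```

```bash
python3 -m crank '[[0.085,0,0,0,-0.12],[0.085,0,0,0,-0.12],[0.085,0,0,0,-0.12],[0.085,0,0,0,-0.118]]' 60
python3 -m crank '[[0.085,0,-0.03,0.03,0],[0.085,0,-0.04,0.04,0],[0.085,0,-0.04,0.04,0],[0.085,0,-0.04,0.04,0],[0.085,0,-0.04,0.03,0]]'
python3 -m crank '[[0.085,0,-0.04,0.01,0],[0.085,0,-0.04,0,0],[0.085,0,-0.04,0,0],[0.085,0,-0.04,0,0],[0.085,0,-0.04,0,0]]'
python3 -m crank '[[0.085,0,-0.04,0,0],[0.085,0,-0.04,0,0],[0.085,0,-0.04,0,0],[0.085,0,-0.04,0,0],[0.085,0,-0.04,0,0]]'
python3 -c "
from h import *
go(.506,-.121,.1,7.9)"
```

```text
t: 0.7
tcp_pos: [0.2082, 0.5892, 0.2312]
tool_rot: [-0.051, 0.705, 0.05, 0.705]
force: [0.5, -0.7, -1.1]
finger_gap: 0.994
t: 1.2
tcp_pos: [0.399, 0.4369, 0.2314]
tool_rot: [-0.049, 0.705, 0.049, 0.706]
force: [0.4, 0.6, -0.3]
finger_gap: 0.994
t: 1.7
tcp_pos: [0.4346, 0.2395, 0.2314]
tool_rot: [-0.049, 0.705, 0.049, 0.706]
force: [0.7, -0.1, 0.1]
finger_gap: 0.995
t: 2.2
tcp_pos: [0.4621, 0.0413, 0.2315]
tool_rot: [-0.049, 0.705, 0.049, 0.706]
force: [0.8, -0.2, -0.8]
finger_gap: 0.996
p [0.4621 0.0413 0.2315] jaw 97.9 down [ 0.001 -0.    -1.   ] q6 -1.86 turn 0.0 shift [ 0.1316 -0.1668  0.0211] F [ 0.77 -0.23 -0.78] gap 0.996 t 2.2
```

```bash
python3 -m crank '[[0.085,0,-0.04,0.005,0],[0.085,0,-0.04,0.005,0],[0.085,0.01,-0.04,0.005,0],[0.085,0.02,-0.04,0.005,0],[0.085,0.03,-0.007,0.001,0]]'
python3 -m crank '[[0.085,0.03,0,0,0],[0.085,0.03,0,0,0],[0.085,0,0,0,0]]'
python3 -c "
from h import *
go(.506,-.121,.006,7.9)
s=cam('top');cv2.imwrite('pics/t1.png',cv2.resize(s['image'][120:300,200:500],None,fx=2.5,fy=2.5))"
```

```text
t: 2.7
tcp_pos: [0.5096, -0.1251, 0.1724]
tool_rot: [-0.049, 0.703, 0.045, 0.708]
force: [0.9, -0.5, 1.0]
finger_gap: 0.994
t: 3.0
tcp_pos: [0.5032, -0.1187, 0.1081]
tool_rot: [-0.047, 0.708, 0.05, 0.703]
force: [-0.0, -0.1, -0.0]
finger_gap: 0.994
p [ 0.5032 -0.1187  0.1081] jaw 97.9 down [-0.008  0.004 -1.   ] q6 -2.16 turn -0.0 shift [ 0.1021 -0.0031  0.0032] F [-0.02 -0.08 -0.04] gap 0.994 t 3.0
```

View pics/t1.png

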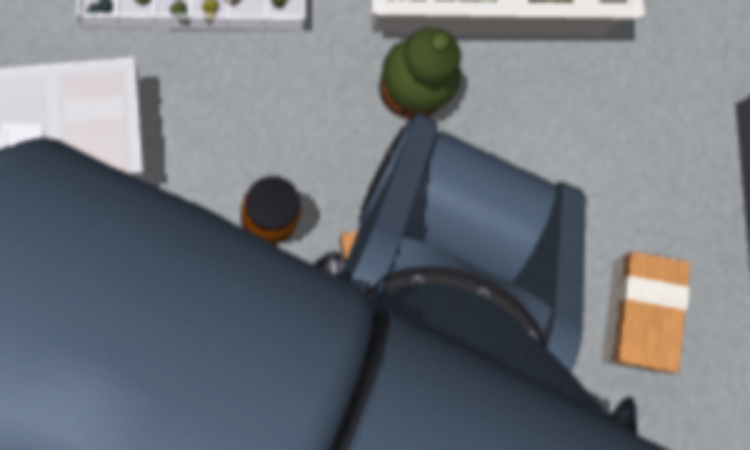

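The arm hides the box. Its wrist reaches towards the gourd in the picture, at (430,120), so I'll check how high it is there before going down.

```bash
python3 -c "
from h import *
s=cam('top');W=cloud(s)
for u,v in [(370,170),(400,200),(430,200),(335,227),(449,286)]: print(u,v,np.round(W[v,u],3))
m=(W[...,0]>.55)&(W[...,2]>.15)&(W[...,1]<0);print(np.round(W[m].min(0),3),np.round(W[m].max(0),3))
m=(W[...,2]>.1)&(W[...,2]<.2)&(W[...,1]<0)&(W[...,0]<.66)
print(np.round(W[m].min(0),3),np.round(W[m].max(0),3))
go(.506,-.121,.006,7.9)
"
```

```text
370 170 [ 0.551 -0.088  0.439]
400 200 [ 0.505 -0.129  0.444]
430 200 [ 0.506 -0.173  0.442]
335 227 [ 0.495 -0.06   0.228]
449 286 [ 0.384 -0.114  0.635]
[ 0.55  -0.105  0.404] [ 0.563 -0.074  0.443]
[ 0.411 -0.568  0.1  ] [ 0.66  -0.045  0.2  ]
p [ 0.5058 -0.1195  0.1113] jaw 97.9 down [-0.001  0.    -1.   ] q6 -2.16 turn 0.0 shift [ 1.053e-01 -1.500e-03  1.000e-04] F [ 0.2  -1.52  0.27] gap 0.991 t 3.1
```

```bash
python3 -m crank '[[0.085,0.03,-0.0015,0,0],[0.085,0.03,0,0,0],[0.085,0.025,0,0,0],[0.085,0.015,0,0,0],[0.085,0.004,0,0,0]]'
python3 -m crank '[[0.04,0,0,0,0],[0.04,0,0,0,0],[0.04,0,0,0,0],[0.04,0,0,0,0],[0.04,0,0,0,0]]'
python3 -c "
from h import *
go(.506,-.121,.1,7.9); print(manip.sense()['tau'].round(2))"
```

```text
t: 3.6
tcp_pos: [0.5068, -0.1212, 0.0076]
tool_rot: [-0.049, 0.705, 0.049, 0.706]
force: [0.2, 0.2, -0.6]
finger_gap: 0.995
t: 4.1
tcp_pos: [0.5073, -0.1213, 0.0091]
tool_rot: [-0.049, 0.704, 0.048, 0.707]
force: [0.8, 2.4, 6.1]
finger_gap: 0.668
p [ 0.5073 -0.1213  0.0091] jaw 97.9 down [ 0.003 -0.001 -1.   ] q6 -2.16 turn 0.0 shift [-0.0909  0.0003 -0.0009] F [0.82 2.42 6.1 ] gap 0.668 t 4.1
[-8.200e-01 -3.864e+01 -5.330e+00 -3.000e-01 -2.300e-01  2.000e-02]
```

```bash
python3 -m crank '[[0.04,-0.005,0,0,0],[0.04,-0.015,0,0,0],[0.04,-0.015,0,0,0],[0.04,-0.005,0,0,0],[0.04,0,0,0,0]]'
python3 -c "
from h import *
go(.506,-.121,.1,7.9)"
python3 -m crank '[[0.04,0,0,0,0],[0.04,0,0,0,0],[0.04,0,0,0,0],[0.04,0,0,0,0]]'
python3 -c "
from h import *
go(.506,-.121,.1,7.9)"
```

```text
t: 4.6
tcp_pos: [0.5063, -0.1213, 0.048]
tool_rot: [-0.049, 0.705, 0.049, 0.706]
force: [0.3, 0.1, -3.8]
finger_gap: 0.666
p [ 0.5063 -0.1213  0.048 ] jaw 97.9 down [ 0.001 -0.001 -1.   ] q6 -2.16 turn 0.0 shift [-0.052   0.0003 -0.0002] F [ 0.32  0.08 -3.84] gap 0.666 t 4.6
t: 5.0
tcp_pos: [0.5058, -0.121, 0.0468]
tool_rot: [-0.049, 0.706, 0.049, 0.705]
force: [-0.7, 0.2, -4.6]
finger_gap: 0.67
p [ 0.5058 -0.121   0.0468] jaw 97.9 down [-0.001  0.    -1.   ] q6 -2.16 turn 0.0 shift [-0.0532 -0.0001  0.0002] F [-0.72  0.25 -4.65] gap 0.67 t 5.0
```

```bash
for i in 1 2 3; do python3 -m crank '[[0.04,0,0,0,0]]' | grep force; done
python3 -c "
from h import *
s=cam('scene');cv2.imwrite('pics/s2.png',cv2.resize(s['image'][120:270,100:420],None,fx=2.5,fy=2.5))"
```

```text
force: [-0.4, -0.1, -4.7]
force: [-1.2, 0.1, -5.1]
force: [-0.6, 0.1, -3.9]
```

View pics/s2.png

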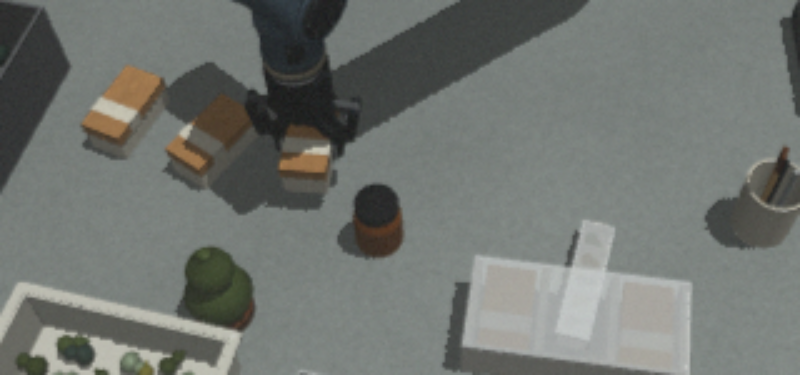

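The picture shows the first box lifted cleanly, with its lid at (305,155). The wrist reads about -4.5 N, roughly 460 g, so this is the heavy box. I'll set it back down and clear the case first.

```bash
python3 -m crank '[[0.04,0.013,0,0,0],[0.04,0.013,0,0,0],[0.04,0.009,0,0,0],[0.04,0.004,0,0,0],[0.04,0,0,0,0]]'
python3 -m crank '[[0.085,0,0,0,0],[0.085,0,0,0,0],[0.085,0,0,0,0],[0.085,0,0,0,0]]'
python3 -m crank '[[0.085,-0.02,0,0,0],[0.085,-0.04,0,0,0],[0.085,-0.04,0,0,0],[0.085,-0.04,0,0,0],[0.085,-0.04,0,0,0]]'
python3 -c "
from h import *
go(.54,.246,.12,-1.7)"
```

```text
t: 5.85
tcp_pos: [0.505, -0.1206, 0.009]
tool_rot: [-0.048, 0.706, 0.049, 0.705]
force: [-3.7, 1.1, 9.3]
finger_gap: 0.673
t: 6.25
tcp_pos: [0.5061, -0.1211, 0.0081]
tool_rot: [-0.049, 0.705, 0.049, 0.705]
force: [0.8, -0.4, -0.4]
finger_gap: 0.994
t: 6.75
tcp_pos: [0.5057, -0.1209, 0.1897]
tool_rot: [-0.049, 0.706, 0.049, 0.705]
force: [0.2, -0.4, 1.0]
finger_gap: 0.996
p [ 0.5057 -0.1209  0.1897] jaw 97.9 down [-0.  0. -1.] q6 -2.16 turn 0.168 shift [0.0698 0.3678 0.0234] F [ 0.22 -0.41  1.02] gap 0.996 t 6.75
```

```bash
python3 -m crank '[[0.085,0,0,0,0.084],[0.085,0,0,0,0.084],[0.07,0,0.03,0,0],[0.07,0,0.04,0,0],[0.07,0,0.04,0,0]]'
python3 -m crank '[[0.07,0,0.04,0.005,0],[0.07,0,0.04,0.005,0],[0.07,0,0.04,0.005,0],[0.07,0,0.04,0.005,0],[0.07,0,0.04,0.003,0]]'
python3 -m crank '[[0.07,0.02,0.038,0,0],[0.07,0.03,0.02,0,0],[0.07,0.02,0,0,0],[0.07,0,0,0,0],[0.07,0,0,0,0]]'
python3 -c "
from h import *
go(.54,.246,.004,-1.7)
s=cam('scene');cv2.imwrite('pics/s3.png',cv2.resize(s['image'][120:300,220:440],None,fx=3,fy=3))"
```

```text
t: 7.25
tcp_pos: [0.5092, -0.0104, 0.1882]
tool_rot: [0.011, 0.707, -0.011, 0.707]
force: [-0.1, 0.6, -0.1]
finger_gap: 0.822
t: 7.75
tcp_pos: [0.5384, 0.1898, 0.1881]
tool_rot: [0.01, 0.707, -0.011, 0.707]
force: [0.9, -0.2, 0.7]
finger_gap: 0.817
t: 8.25
tcp_pos: [0.5398, 0.2459, 0.1181]
tool_rot: [0.01, 0.707, -0.011, 0.707]
force: [-0.4, 0.1, -0.7]
finger_gap: 0.82
p [0.5398 0.2459 0.1181] jaw 88.3 down [-0.001 -0.    -1.   ] q6 -1.3 turn -0.0 shift [1.141e-01 1.000e-04 3.000e-04] F [-0.38  0.11 -0.7 ] gap 0.82 t 8.25
```

View pics/s3.png

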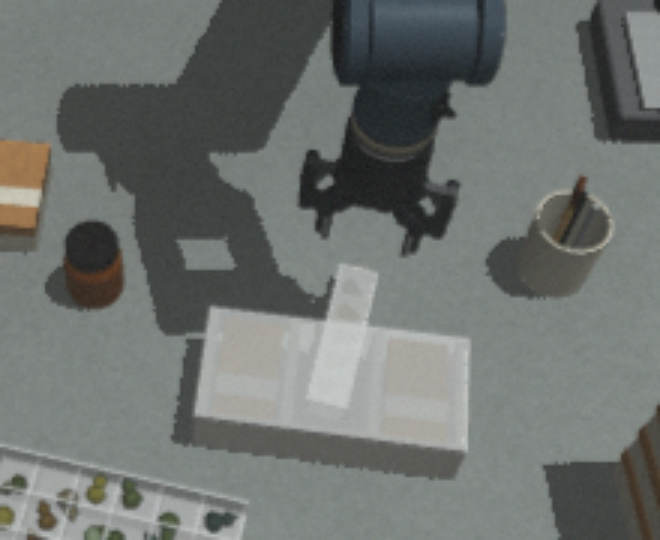

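```bash
python3 -m crank '[[0.07,0.04,0,0,0],[0.07,0.035,0,0,0],[0.07,0.023,0,0,0],[0.07,0.012,0,0,0],[0.07,0.003,0,0,0]]'
python3 -m crank '[[0.02,0,0,0,0],[0.02,0,0,0,0],[0.02,0,0,0,0],[0.02,0,0,0,0],[0.02,0,0,0,0]]' 50
python3 -c "
from h import *
go(.43,.249,.007,-1.7)"
```

```text
t: 8.8
tcp_pos: [0.5404, 0.2456, 0.0052]
tool_rot: [0.011, 0.707, -0.011, 0.707]
force: [0.5, 0.2, 0.3]
finger_gap: 0.818
t: 9.3
tcp_pos: [0.5414, 0.2464, 0.0071]
tool_rot: [0.011, 0.706, -0.01, 0.708]
force: [0.0, -1.4, 6.7]
finger_gap: 0.458
p [0.5414 0.2464 0.0071] jaw 88.3 down [ 0.004  0.001 -1.   ] q6 -1.3 turn -0.0 shift [-0.0003 -0.0007 -0.1114] F [ 0.   -1.35  6.72] gap 0.458 t 9.3
```

```bash
python3 -m crank '[[0.02,-0.002,0,0,0],[0.02,0,0,-0.01,0],[0.02,0,0,-0.02,0],[0.02,0,0,-0.02,0],[0.02,0,0,-0.02,0]]'
python3 -m crank '[[0.02,0,0,-0.02,0],[0.02,0,0,-0.02,0],[0.02,0,0,-0.01,0],[0.02,0,0,0,0]]'
python3 -c "
from h import *
go(.43,.10,.007,-1.7)
s=cam('scene');cv2.imwrite('pics/s4.png',cv2.resize(s['image'][120:300,220:440],None,fx=3,fy=3))"
```

```text
t: 9.8
tcp_pos: [0.4688, 0.2482, 0.0073]
tool_rot: [0.011, 0.707, -0.01, 0.707]
force: [1.3, 0.5, -1.2]
finger_gap: 0.459
t: 10.2
tcp_pos: [0.4174, 0.2494, 0.0074]
tool_rot: [0.01, 0.708, -0.011, 0.706]
force: [-0.8, -0.7, 0.1]
finger_gap: 0.453
p [0.4174 0.2494 0.0074] jaw 88.4 down [-0.003 -0.001 -1.   ] q6 -1.23 turn 0.001 shift [ 0.0005 -0.149   0.017 ] F [-0.81 -0.71  0.14] gap 0.453 t 10.2
```

View pics/s4.png

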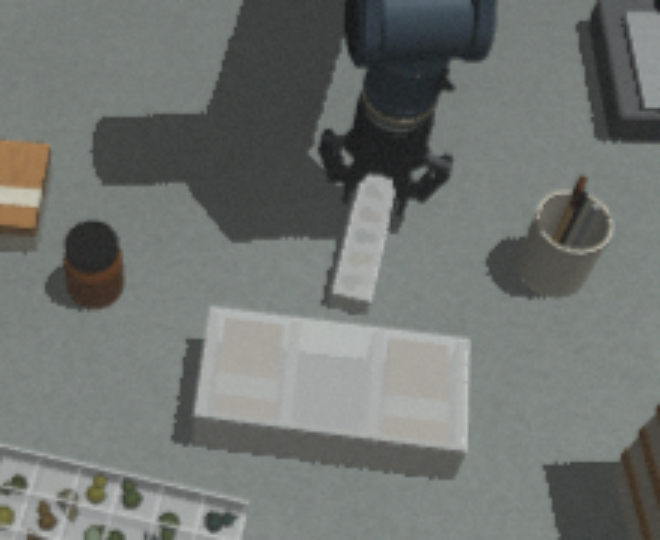

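The case is out of the bay, lying at (360,240) in the crop, and the free bay is empty. Next I'll slide it to the right.

```bash
python3 -m crank '[[0.02,0,-0.02,0,0],[0.02,0,-0.03,0,0],[0.02,0,-0.03,0,0],[0.02,0,-0.03,0,0],[0.02,0,-0.03,0,0]]'
python3 -m crank '[[0.02,0,-0.01,0,0],[0.02,0,0,0,0],[0.02,0.0015,0,0,0],[0.06,0,0,0,0],[0.06,0,0,0,0]]'
python3 -m crank '[[0.06,0,0,0,0],[0.06,-0.02,0,0,0],[0.06,-0.04,0,0,0],[0.06,-0.04,0,0,0],[0.06,-0.04,0,0,0]]'
python3 -m crank '[[0.085,-0.04,0,0,0],[0.085,0,0,0,0]]'
python3 -c "
from h import *
s=cam('top');W=cloud(s)
cv2.imwrite('pics/t5.png',cv2.resize(s['image'][120:330,100:480],None,fx=2,fy=2))
s2=cam('scene');cv2.imwrite('pics/s5.png',cv2.resize(s2['image'][120:300,120:440],None,fx=2.5,fy=2.5))
go(.506,-.121,.12,7.9)"
```

```text
t: 10.75
tcp_pos: [0.4176, 0.1084, 0.0072]
tool_rot: [0.01, 0.706, -0.01, 0.708]
force: [1.1, 0.0, -1.0]
finger_gap: 0.461
t: 11.25
tcp_pos: [0.4161, 0.1006, 0.006]
tool_rot: [0.01, 0.707, -0.01, 0.707]
force: [-0.2, -0.2, 0.4]
finger_gap: 0.701
t: 11.75
tcp_pos: [0.4149, 0.1004, 0.1469]
tool_rot: [0.01, 0.708, -0.01, 0.707]
force: [1.1, 0.5, -0.1]
finger_gap: 0.704
t: 11.95
tcp_pos: [0.4187, 0.1005, 0.1901]
tool_rot: [0.01, 0.703, -0.01, 0.711]
force: [0.1, 0.1, -0.1]
finger_gap: 0.991
p [0.4158 0.1003 0.1864] jaw 88.4 down [ 0.002 -0.    -1.   ] q6 -1.57 turn -0.167 shift [ 0.0666 -0.2315  0.0588] F [-0.2   0.09 -0.71] gap 0.994 t 12.05
```

View pics/t5.png

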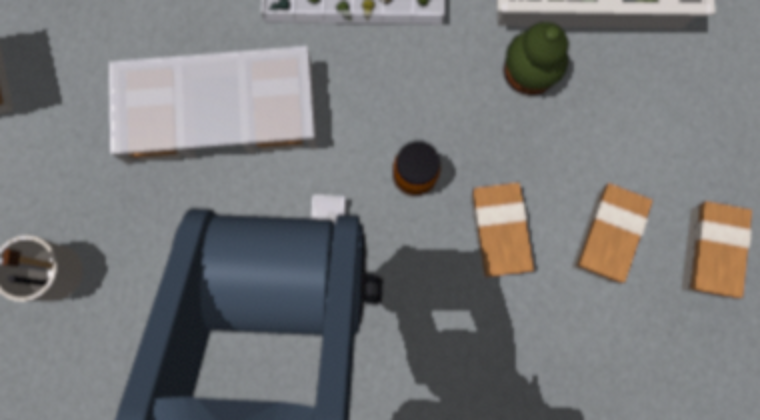

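View pics/s5.png

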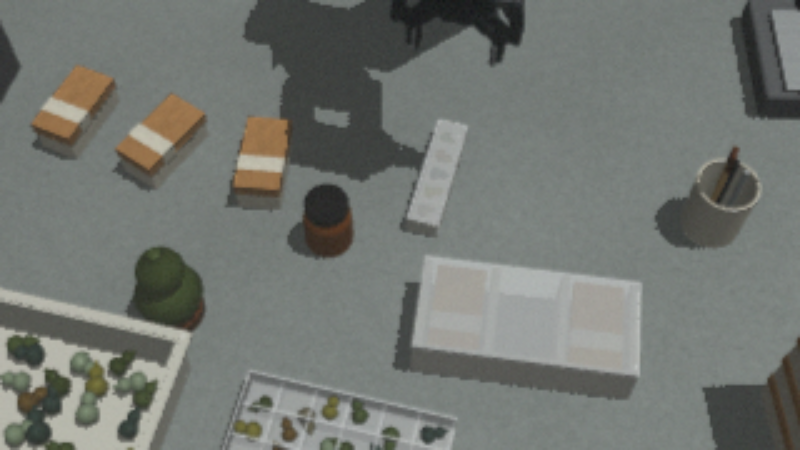

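Both views show the case flat on the bench at (435,175) in the scene crop, clear of the riser, with all three boxes upright. I'll remeasure the heavy box and the riser.

Run:
```python
from h import *
for n in("top","scene"):
    s=cam(n); W=cloud(s)
    m=((W[...,0]>.55)&(W[...,0]<.8)&(W[...,1]>.08)&(W[...,1]<.40)&(W[...,2]>.055)&(W[...,2]<.08))
    print("riser",rect(W[m]))
    hsv=cv2.cvtColor(s["image"],cv2.COLOR_BGR2HSV)
    k=m&True
    # white divider lines on roof: bright pixels in the riser frame
    c=np.array([.658,.2433]);a=np.radians(5.5);D=W[...,:2]-c
    rx=D@[np.cos(a),np.sin(a)]+.059; ry=D@[-np.sin(a),np.cos(a)]
    if n=="top":
        g=s["image"].mean(-1); sel=m&(rx>.02)&(rx<.1)
        print([(int(1000*b),round(float(g[sel&(abs(ry-b)<.002)].mean()))) for b in np.arange(-.12,.121,.004)])
    for x,y in((.506,-.121),(.502,-.258),(.484,-.386)):
        q=W[(abs(W[...,0]-x)<.075)&(abs(W[...,1]-y)<.055)&(W[...,2]>.044)&(W[...,2]<.056)]; print(rect(q))
go(.506,-.121,.12,7.9)
```

```text
riser (array([657.8, 243.1]), array([250.5, 120.1]), -84.4)
[(-120, 196), (-115, 190), (-111, 185), (-107, 188), (-103, 187), (-99, 188), (-95, 188), (-91, 187), (-87, 189), (-83, 187), (-79, 188), (-75, 188), (-71, 188), (-67, 189), (-63, 188), (-59, 189), (-55, 189), (-51, 188), (-47, 190), (-43, 196), (-39, 196), (-35, 191), (-31, 188), (-27, 187), (-23, 188), (-19, 188), (-15, 188), (-11, 188), (-7, 188), (-3, 188), (0, 188), (4, 188), (8, 188), (12, 188), (16, 188), (20, 189), (24, 189), (28, 189), (32, 192), (36, 198), (40, 197), (44, 190), (48, 189), (52, 191), (56, 190), (60, 192), (64, 191), (68, 190), (72, 191), (76, 191), (80, 191), (84, 191), (88, 191), (92, 191), (96, 191), (100, 191), (104, 191), (108, 190), (112, 194), (116, 200), (120, 209)]
(array([ 503.5, -121. ]), array([110.2,  58.6]), 7.9)
(array([ 501.4, -259.6]), array([110.9,  59.8]), -21.2)
(array([ 483.3, -387.6]), array([110.8,  60.5]), -9.0)
riser (array([658.3, 243.8]), array([250.3, 123.2]), -84.4)
(array([ 505.3, -120.1]), array([114.8,  58.3]), 8.4)
(array([ 503.9, -257.8]), array([112.7,  60.9]), -21.0)
(array([ 485.2, -387.2]), array([111.1,  63.4]), -9.0)
p [0.4144 0.1001 0.1847] jaw 88.3 down [-0.003  0.    -1.   ] q6 -1.57 turn -0.167 shift [ 0.0645 -0.2316  0.0605] F [-0.17  0.75 -0.15] gap 0.992 t 12.15
```

```bash
python3 -m crank '[[0.085,0,0,0,-0.084],[0.085,0,0,0,-0.083],[0.085,0,-0.03,0.005,0],[0.085,0,-0.04,0.007,0],[0.085,0,-0.04,0.007,0]]'
python3 -m crank '[[0.085,0,-0.04,0.007,0],[0.085,0,-0.04,0.007,0],[0.085,0,-0.02,0.002,0],[0.085,0,-0.02,0,0],[0.085,0,0,0,0]]'
python3 -c "
from h import *
go(.480,-.124,.08,7.9)"
```

```text
t: 12.65
tcp_pos: [0.4484, -0.007, 0.1838]
tool_rot: [-0.048, 0.707, 0.05, 0.704]
force: [1.4, -0.0, -0.5]
finger_gap: 0.993
t: 13.15
tcp_pos: [0.4817, -0.1252, 0.1837]
tool_rot: [-0.047, 0.706, 0.048, 0.705]
force: [-0.2, -0.1, 0.1]
finger_gap: 0.996
p [ 0.4817 -0.1252  0.1837] jaw 97.7 down [-0.003  0.001 -1.   ] q6 -2.18 turn -0.004 shift [ 0.1037  0.0013 -0.0012] F [-0.17 -0.13  0.06] gap 0.996 t 13.15
```

```bash
python3 -m crank '[[0.085,0.04,0,0,-0.004],[0.085,0.04,0.001,-0.001,0],[0.085,0.04,0,0,0],[0.085,0.03,0,0,0],[0.085,0.018,0,0,0]]'
python3 -m crank '[[0.085,0.007,0,0,0],[0.085,0,0,0,0],[0.04,0,0,0,0],[0.04,0,0,0,0],[0.04,0,0,0,0]]' 80
python3 -m crank '[[0.04,0,0,0,0],[0.04,0,0,0,0],[0.04,-0.005,0,0,0],[0.04,-0.01,0,0,0],[0.04,-0.015,0,0,0]]' 80
python3 -c "
from h import *
go(.480,-.124,.13,7.9)
s2=cam('scene');cv2.imwrite('pics/s6.png',cv2.resize(s2['image'][120:300,120:440],None,fx=2.5,fy=2.5))"
```

```text
t: 13.65
tcp_pos: [0.4778, -0.1201, 0.0143]
tool_rot: [-0.049, 0.708, 0.052, 0.703]
force: [-0.9, -0.5, -1.1]
finger_gap: 0.996
t: 14.15
tcp_pos: [0.4814, -0.1229, 0.0122]
tool_rot: [-0.05, 0.704, 0.049, 0.706]
force: [-0.1, -0.4, 4.5]
finger_gap: 0.67
t: 14.65
tcp_pos: [0.4796, -0.122, 0.0408]
tool_rot: [-0.049, 0.706, 0.05, 0.705]
force: [-0.6, 0.8, -4.0]
finger_gap: 0.67
p [ 0.4796 -0.122   0.0408] jaw 98.1 down [-0.002  0.001 -1.   ] q6 -2.19 turn 0.003 shift [-0.0892 -0.0019 -0.0001] F [-0.6   0.81 -4.04] gap 0.67 t 14.65
```

View pics/s6.png

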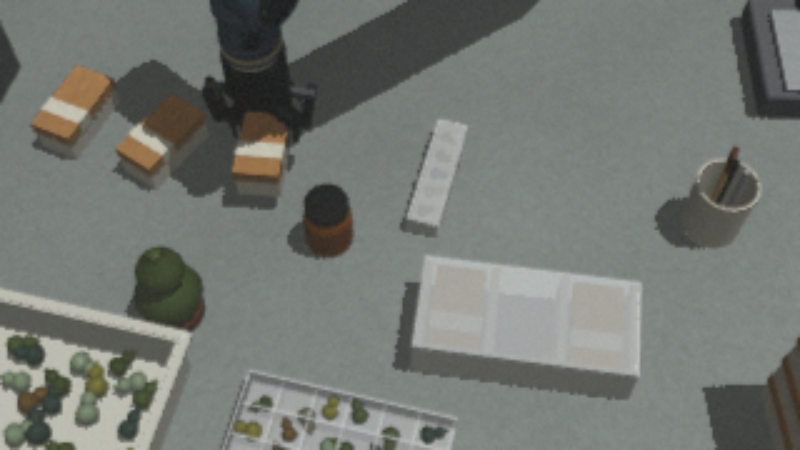

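```bash
python3 -m crank '[[0.04,-0.03,0,0,0],[0.04,-0.03,0,0,0],[0.04,-0.03,0,0,0],[0.04,-0.01,0,-0.02,0],[0.04,0,0,-0.02,0]]'
python3 -c "
from h import *
go(.4948,.2275,.13,5.5)"
```

```text
t: 15.2
tcp_pos: [0.4417, -0.1285, 0.1427]
tool_rot: [-0.051, 0.704, 0.049, 0.707]
force: [-0.9, -0.8, -4.8]
finger_gap: 0.67
p [ 0.4417 -0.1285  0.1427] jaw 98.2 down [ 0.004 -0.002 -1.   ] q6 -2.24 turn 0.046 shift [0.0121 0.3493 0.087 ] F [-0.86 -0.78 -4.84] gap 0.67 t 15.2
```

```bash
python3 -m crank '[[0.04,0,0,0,0.046],[0.04,0,0.02,0,0],[0.04,0,0.035,0,0],[0.04,0,0.035,0,0],[0.04,0,0.035,0,0]]'
python3 -m crank '[[0.04,0,0.035,0.005,0],[0.04,0,0.035,0.01,0],[0.04,0,0.035,0.015,0],[0.04,0,0.035,0.015,0],[0.04,0,0.035,0.015,0]]'
python3 -m crank '[[0.04,0,0.03,0.015,0],[0.04,0,0.02,0.01,0],[0.04,0,0,0,0],[0.04,0,0,0,0]]'
python3 -c "
from h import *
go(.4948,.2275,.03,5.5)
s2=cam('scene');cv2.imwrite('pics/s7.png',cv2.resize(s2['image'][120:300,220:440],None,fx=3,fy=3))"
```

```text
t: 15.7
tcp_pos: [0.4281, -0.0025, 0.1408]
tool_rot: [-0.033, 0.707, 0.033, 0.706]
force: [0.6, 0.1, -4.3]
finger_gap: 0.669
t: 16.2
tcp_pos: [0.4716, 0.1778, 0.1407]
tool_rot: [-0.034, 0.707, 0.034, 0.706]
force: [0.3, -0.7, -4.6]
finger_gap: 0.668
t: 16.6
tcp_pos: [0.4911, 0.2285, 0.1403]
tool_rot: [-0.034, 0.707, 0.034, 0.705]
force: [0.4, -0.3, -3.6]
finger_gap: 0.669
p [0.4911 0.2285 0.1403] jaw 95.5 down [-0.002 -0.001 -1.   ] q6 -1.44 turn 0.001 shift [ 0.1103 -0.0013  0.0039] F [ 0.45 -0.31 -3.57] gap 0.669 t 16.6
```

View pics/s7.png

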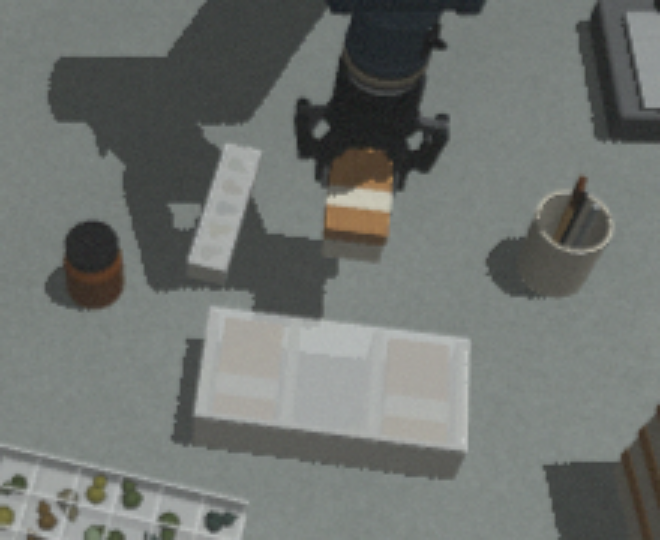

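```bash
python3 -m crank '[[0.04,0.03,-0.0013,0.003,0],[0.04,0.03,0,0,0],[0.04,0.03,0,0,0],[0.04,0.02,0,0,0],[0.04,0.01,0,0,0]]'
python3 -m crank '[[0.04,0.007,0,0,0],[0.04,0.002,0,0,0],[0.04,0,0,0,0]]'
python3 -c "
from h import *
s2=cam('top');W=cloud(s2)
go(.4948,.2275,.0102,5.5)
cv2.imwrite('pics/t8.png',cv2.resize(s2['image'][120:270,130:330],None,fx=3.5,fy=3.5))
q=W[(abs(W[...,0]-.53)<.08)&(abs(W[...,1]-.23)<.05)&(W[...,2]>.044)&(W[...,2]<.058)&(W[...,0]<.59)];print(rect(q),len(q))"
```

```text
t: 17.15
tcp_pos: [0.4937, 0.2258, 0.019]
tool_rot: [-0.033, 0.708, 0.033, 0.705]
force: [-0.6, 1.0, -5.1]
finger_gap: 0.673
t: 17.45
tcp_pos: [0.4959, 0.2271, 0.0127]
tool_rot: [-0.033, 0.706, 0.034, 0.707]
force: [-0.3, -0.2, -5.0]
finger_gap: 0.666
p [0.4963 0.2275 0.0128] jaw 95.4 down [ 0.002  0.001 -1.   ] q6 -1.44 turn -0.001 shift [ 0.0025  0.0002 -0.0015] F [ 1.09  0.73 -5.  ] gap 0.666 t 17.5
(array([520.1, 206.7]), array([109.7,  17.2]), 2.9) 169
```

View pics/t8.png

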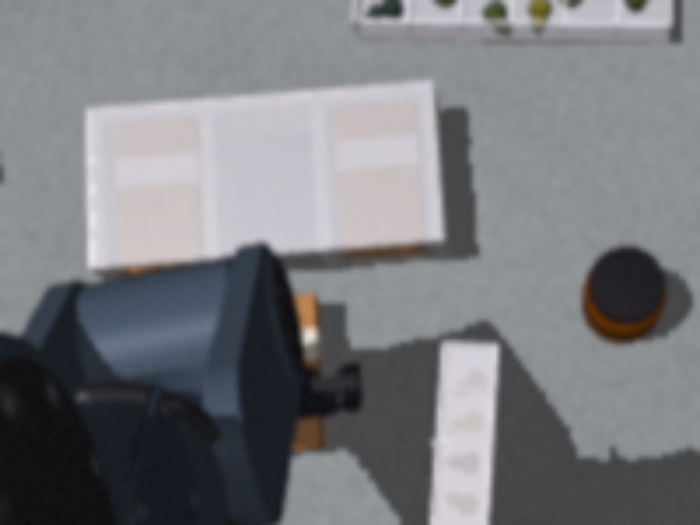

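The box is hanging just above the bench in front of the middle bay. Its right edge is visible at (310,370) in the crop and points into the bay.

```bash
python3 -m crank '[[0.04,0.0015,0,0,0],[0.04,0,0,0,0]]'
python3 -m crank '[[0.04,0.0015,0,0,0],[0.04,0,0,0,0]]'
```

```text
t: 17.7
tcp_pos: [0.4965, 0.2277, 0.0123]
tool_rot: [-0.034, 0.705, 0.034, 0.707]
force: [-1.3, -0.1, 6.8]
finger_gap: 0.666
t: 17.9
tcp_pos: [0.4965, 0.2277, 0.0122]
tool_rot: [-0.034, 0.705, 0.034, 0.708]
force: [-4.1, -1.6, 17.7]
finger_gap: 0.668
```

```bash
python3 -m crank '[[0.04,-0.0025,0,0,0],[0.04,0,0,0.01,0],[0.04,0,0,0.015,0],[0.04,0,0,0.015,0],[0.04,0,0,0,0]]'
python3 -c "
from h import *
go(.5794,.2357,.0122,5.5)"
```

```text
t: 18.4
tcp_pos: [0.538, 0.2319, 0.0124]
tool_rot: [-0.033, 0.705, 0.034, 0.708]
force: [1.0, 0.2, 6.3]
finger_gap: 0.666
p [0.538  0.2319 0.0124] jaw 95.5 down [ 0.004  0.001 -1.   ] q6 -1.45 turn -0.001 shift [ 0.0004 -0.0001  0.0416] F [0.96 0.15 6.3 ] gap 0.666 t 18.4
```

Low forces while sliding along the bay axis, so I'll keep going.

```bash
python3 -m crank '[[0.04,0,0,0.01,0],[0.04,0,0,0.015,0],[0.04,0,0,0.01,0],[0.04,0,0,0.003,0],[0.04,0,0,0,0]]'
python3 -c "
from h import *
go(.5794,.2357,.0122,5.5)
s2=cam('scene');cv2.imwrite('pics/s9.png',cv2.resize(s2['image'][150:300,250:430],None,fx=4,fy=4))
s2=cam('top');cv2.imwrite('pics/t9.png',cv2.resize(s2['image'][120:270,130:330],None,fx=3.5,fy=3.5))"
```

```text
t: 18.9
tcp_pos: [0.5686, 0.2345, 0.0122]
tool_rot: [-0.034, 0.71, 0.033, 0.703]
force: [-9.3, -0.8, 14.4]
finger_gap: 0.668
p [0.5686 0.2345 0.0122] jaw 95.5 down [-0.01  -0.002 -1.   ] q6 -1.46 turn -0.0 shift [-0.0001  0.0001  0.0109] F [-9.34 -0.8  14.41] gap 0.668 t 18.9
```

View pics/s9.png

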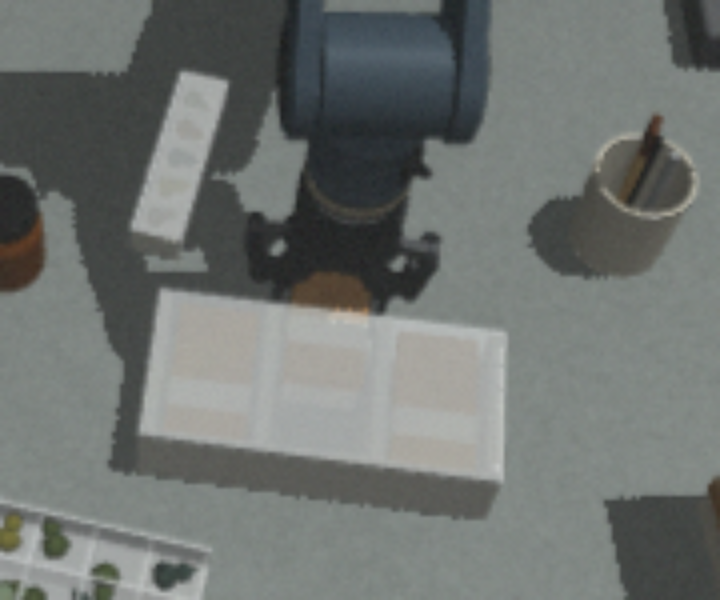

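View pics/t9.png

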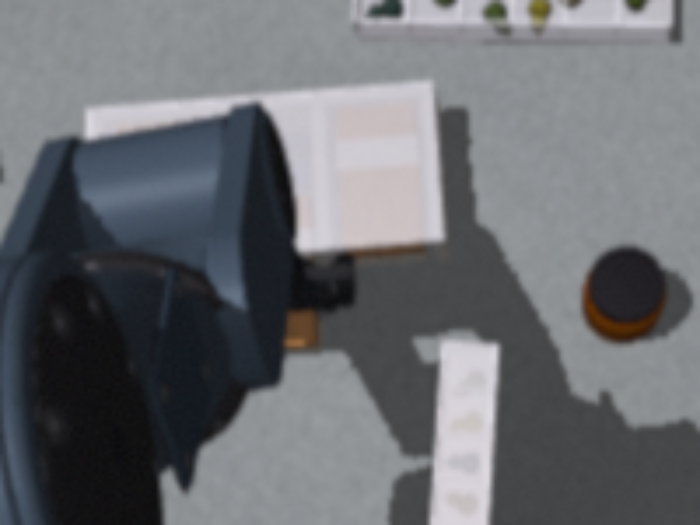

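The box is about 45 mm inside the bay, squarely between the dividers (lid at (325,375) in the scene crop). Something resists at 9 N, probably the fingers reaching the riser's front. I'll back off, let go, and push the end with shut fingers.

```bash
python3 -m crank '[[0.04,0,0,-0.007,0],[0.04,0,0,-0.005,0],[0.075,0,0,0,0],[0.075,0,0,0,0],[0.075,0,0,0,0]]'
python3 -m crank '[[0.075,-0.02,0,-0.005,0],[0.075,-0.04,0,-0.02,0],[0.075,-0.04,0,-0.03,0],[0,0,0,-0.04,0],[0,0,0,-0.04,0]]'
python3 -c "
from h import *
go(.4948,.2275,.02,5.5)
s2=cam('scene');cv2.imwrite('pics/s10.png',cv2.resize(s2['image'][150:300,250:430],None,fx=4,fy=4))
W=cloud(s2)
c=np.array([.5993,.2376]);a=np.radians(5.5);D=W[...,:2]-c
rx=D@[np.cos(a),np.sin(a)]; ry=D@[-np.sin(a),np.cos(a)]
m=(abs(ry)<.04)&(rx<-.004)&(rx>-.12)&(W[...,2]>.042)&(W[...,2]<.056)
print(m.sum(),np.percentile(rx[m],[1,99]),np.percentile(ry[m],[1,99]))"
```

```text
t: 19.5
tcp_pos: [0.5605, 0.2335, 0.0107]
tool_rot: [-0.034, 0.707, 0.034, 0.706]
force: [0.0, 0.1, 0.5]
finger_gap: 0.882
t: 20.0
tcp_pos: [0.4265, 0.2209, 0.1125]
tool_rot: [-0.033, 0.705, 0.034, 0.707]
force: [-0.9, -0.2, -0.3]
finger_gap: 0.552
p [0.4265 0.2209 0.1125] jaw 95.4 down [ 0.003  0.001 -1.   ] q6 -1.42 turn -0.001 shift [ 0.0927 -0.      0.0684] F [-0.92 -0.16 -0.26] gap 0.552 t 20.0
326 [-0.0673265  -0.00893744] [-0.02821093  0.02887644]
```

View pics/s10.png

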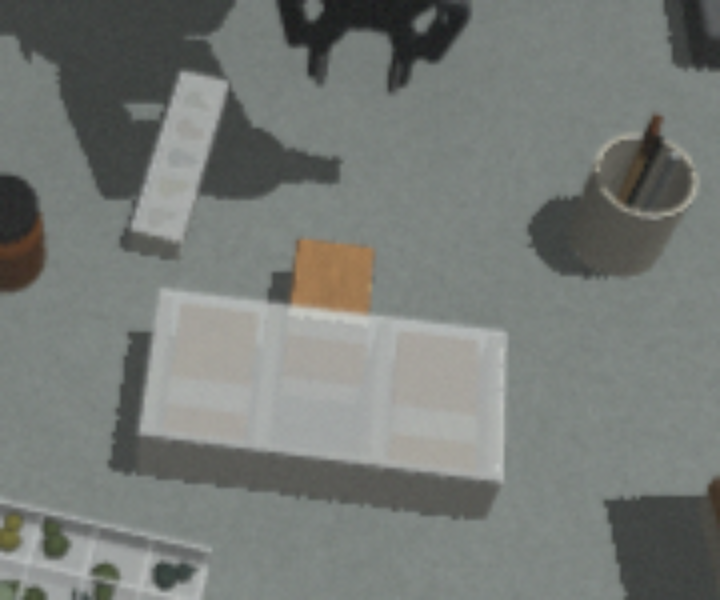

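The box's rear end sits about 67 mm outside the mouth, centred to within 1 mm. I'll close the fingers, go down behind it and push.

```bash
python3 -m crank '[[0,0,0,0.01,0],[0,0.02,0,0.015,0],[0,0.03,0,0.005,0],[0,0.03,0,0,0],[0,0.014,0,0,0]]'
python3 -m crank '[[0,0,0,0,0],[0,0,0,0,0]]'
python3 -c "
from h import *
go(.5067,.2287,.018,5.5)"
```

```text
t: 20.55
tcp_pos: [0.4571, 0.2235, 0.0147]
tool_rot: [-0.034, 0.707, 0.033, 0.706]
force: [0.4, 1.2, 0.1]
finger_gap: -0.002
t: 20.75
tcp_pos: [0.4574, 0.2237, 0.017]
tool_rot: [-0.034, 0.706, 0.034, 0.706]
force: [0.4, -0.7, -0.1]
finger_gap: 0.002
p [0.4574 0.2237 0.017 ] jaw 95.4 down [ 0.  0. -1.] q6 -1.43 turn -0.001 shift [-0.001   0.0002  0.0495] F [ 0.36 -0.7  -0.06] gap 0.002 t 20.75
```

```bash
python3 -m crank '[[0,0,0,0.02,0],[0,0,0,0.02,0],[0,0,0,0.01,0],[0,0,0,0.01,0],[0,0,0,0.01,0]]'
python3 -m crank '[[0,0,0,0.012,0],[0,0,0,0.012,0],[0,0,0,0.012,0],[0,0,0,0.008,0],[0,0,0,0,0]]'
python3 -c "
from h import *
go(.5993-.0109,.2376-.001,.018,5.5)
s2=cam('scene');cv2.imwrite('pics/s11.png',cv2.resize(s2['image'][150:300,250:430],None,fx=4,fy=4))"
```

```text
t: 21.25
tcp_pos: [0.5235, 0.2299, 0.0177]
tool_rot: [-0.034, 0.709, 0.033, 0.704]
force: [-8.4, -1.5, 6.0]
finger_gap: -0.003
t: 21.75
tcp_pos: [0.5705, 0.2346, 0.0173]
tool_rot: [-0.034, 0.706, 0.034, 0.706]
force: [-0.5, 0.5, 0.5]
finger_gap: 0.002
p [0.5705 0.2346 0.0173] jaw 95.5 down [ 0.  0. -1.] q6 -1.46 turn -0.001 shift [-0.0007  0.0003  0.018 ] F [-0.47  0.48  0.5 ] gap 0.002 t 21.75
```

View pics/s11.png

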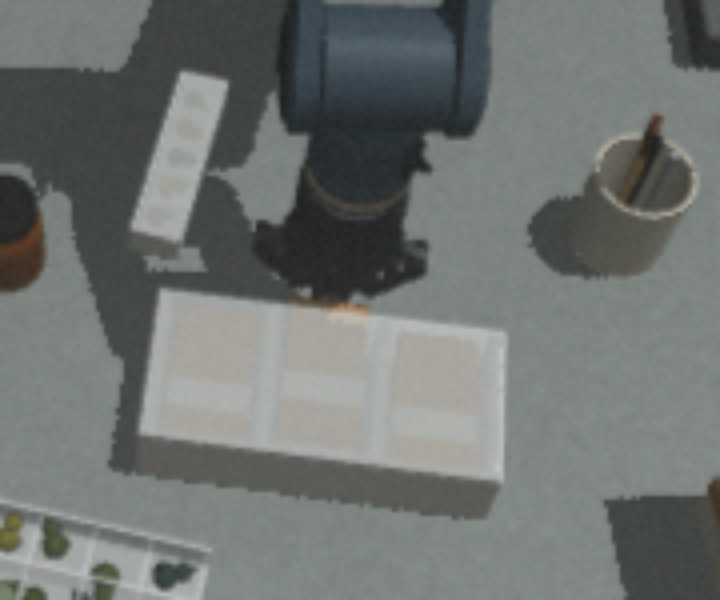

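The box is nearly home, with only a sliver of lid showing at the mouth at (330,308). I'll finish in small steps and watch the force.

```bash
python3 -m crank '[[0,0,0,0.005,0],[0,0,0,0.004,0],[0,0,0,0,0]]' 
python3 -m crank '[[0,0,0,0.004,0],[0,0,0,0,0]]'
python3 -m crank '[[0,0,0,0.002,0],[0,0,0,0,0]]'
```

```text
t: 22.1
tcp_pos: [0.5781, 0.2353, 0.0171]
tool_rot: [-0.034, 0.707, 0.034, 0.706]
force: [-4.4, -0.6, 1.6]
finger_gap: -0.002
t: 22.3
tcp_pos: [0.5825, 0.2357, 0.0171]
tool_rot: [-0.034, 0.707, 0.034, 0.706]
force: [-2.2, -0.8, -0.8]
finger_gap: -0.0
t: 22.5
tcp_pos: [0.5849, 0.2359, 0.0171]
tool_rot: [-0.034, 0.706, 0.034, 0.706]
force: [-4.5, -0.1, -1.3]
finger_gap: 0.001
```

```bash
for i in 1 2 3; do python3 -m crank '[[0,0,0,0.002,0],[0,0,0,0,0]]' | grep -E "tcp|force"; done
```

```text
tcp_pos: [0.5847, 0.2359, 0.017]
force: [-6.7, -0.7, 2.7]
tcp_pos: [0.5845, 0.2359, 0.0166]
force: [-10.2, -1.5, 4.4]
tcp_pos: [0.5843, 0.2359, 0.0163]
force: [-12.8, -1.6, 4.7]
```

```bash
python3 -m crank '[[0,0,0,-0.01,0],[0,0,0,-0.03,0],[0,-0.01,0,-0.04,0],[0,-0.04,0,-0.04,0],[0,-0.04,0,-0.04,0]]'
python3 -c "
from h import *
for n in('top','scene'):
  s2=cam(n)
  W=cloud(s2)
  c=np.array([.5993,.2376]);a=np.radians(5.5);D=W[...,:2]-c
  rx=D@[np.cos(a),np.sin(a)]; ry=D@[-np.sin(a),np.cos(a)]
  hsv=cv2.cvtColor(s2['image'],cv2.COLOR_BGR2HSV)
  # profile: riser/roof edge and anything in front, each bay
  for b in(-.08,0,.08):
    m=(abs(ry-b)<.025)&(rx<.02)&(rx>-.05)&(W[...,2]>.015)&(W[...,2]<.062)
    k=(abs(ry-b)<.03)&(rx<.03)&(rx>-.03)&(hsv[...,1]>90)&(hsv[...,0]>4)&(hsv[...,0]<23)
    print(n,b,m.sum(),np.round(np.percentile(rx[m],[2,50]),4) if m.sum() else '',k.sum(),np.round(rx[k].mean(),4) if k.sum() else '')
    r=(abs(ry-b)<.025)&(rx<.03)&(rx>-.03)&(W[...,2]>.06); print('  roof edge',np.round(np.percentile(rx[r],1),4))
    # white band position under clear roof: bright row
    g=s2['image'].mean(-1); pr=[(round(x*1000),round(float(g[(abs(ry-b)<.02)&(abs(rx-x)<.0015)].mean()))) for x in np.arange(.0,.118,.004)]; print('   ',pr)
  x0,y0=(150,130) if n=='top' else (270,210)
  cv2.imwrite(f'pics/{n}12.png',cv2.resize(s2['image'][y0:y0+90,x0:x0+120],None,fx=6,fy=6,interpolation=cv2.INTER_CUBIC))
"
```

```text
t: 23.6
tcp_pos: [0.4411, 0.2221, 0.0985]
tool_rot: [-0.033, 0.705, 0.034, 0.707]
force: [0.2, 0.2, 0.5]
finger_gap: 0.006
top -0.08 72 [-0.0009  0.0002] 27 0.0001
  roof edge -0.0006
    [(0, 97), (4, 180), (8, 196), (12, 195), (16, 194), (20, 194), (24, 194), (28, 194), (32, 193), (36, 193), (40, 193), (44, 193), (48, 192), (52, 192), (56, 194), (60, 201), (64, 203), (68, 203), (72, 203), (76, 202), (80, 196), (84, 191), (88, 190), (92, 190), (96, 190), (100, 190), (104, 191), (108, 196), (112, 201), (116, 201)]
top 0 87 [-0.0035 -0.0014] 65 -0.001
  roof edge -0.0005
    [(0, 106), (4, 189), (8, 198), (12, 197), (16, 197), (20, 196), (24, 196), (28, 196), (32, 196), (36, 195), (40, 195), (44, 194), (48, 194), (52, 195), (56, 200), (60, 205), (64, 205), (68, 205), (72, 205), (76, 201), (80, 193), (84, 192), (88, 192), (92, 191), (96, 191), (100, 192), (104, 194), (108, 198), (112, 202), (116, 198)]
top 0.08 76 [-0.0013  0.0001] 30 -0.0002
  roof edge -0.001
    [(0, 97), (4, 193), (8, 199), (12, 198), (16, 198), (20, 198), (24, 197), (28, 197), (32, 197), (36, 196), (40, 196), (44,
[... 681 characters left out ...]
 173), (12, 162), (16, 161), (20, 163), (24, 162), (28, 162), (32, 162), (36, 162), (40, 162), (44, 162), (48, 162), (52, 162), (56, 161), (60, 162), (64, 163), (68, 168), (72, 172), (76, 171), (80, 172), (84, 172), (88, 170), (92, 163), (96, 162), (100, 162), (104, 161), (108, 162), (112, 165), (116, 118)]
scene 0.08 20 [-0.0015  0.0091] 0 
  roof edge -0.0001
    [(0, 167), (4, 178), (8, 175), (12, 164), (16, 162), (20, 162), (24, 162), (28, 162), (32, 161), (36, 162), (40, 162), (44, 161), (48, 161), (52, 162), (56, 162), (60, 161), (64, 162), (68, 164), (72, 171), (76, 172), (80, 172), (84, 173), (88, 171), (92, 167), (96, 162), (100, 163), (104, 162), (108, 163), (112, 166), (116, 104)]
```

View pics/top12.png

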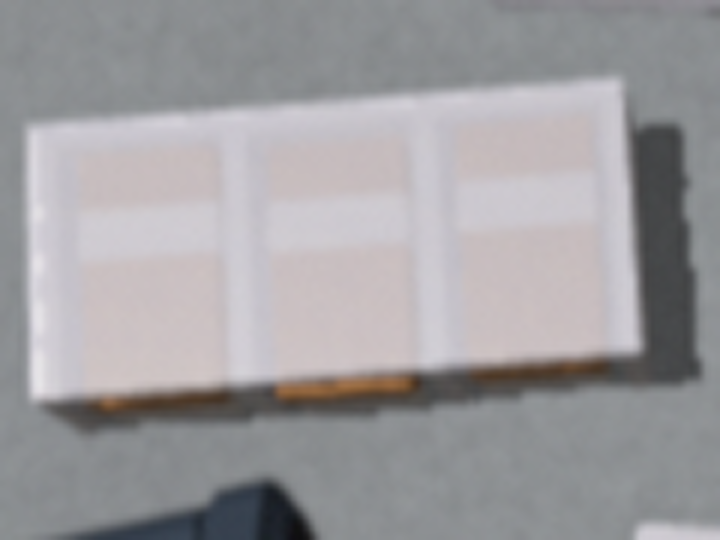

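View pics/scene12.png

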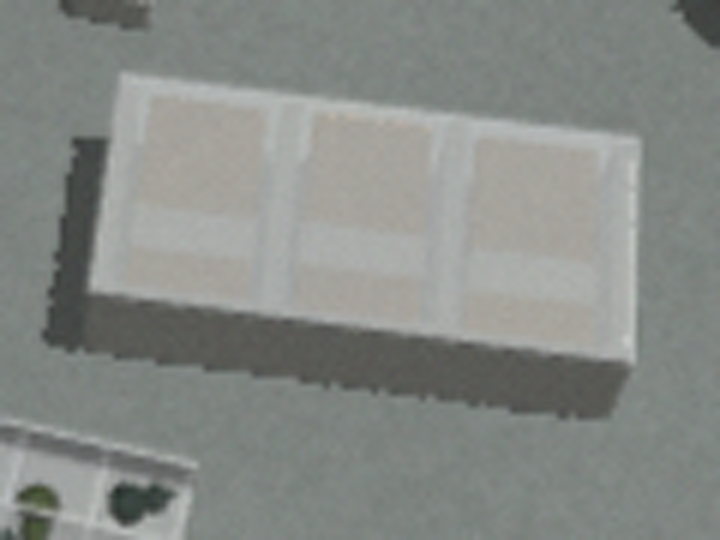

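The middle box stands about 3 mm proud: its orange edge at (345,387) is thicker than its neighbours' at (165,402) and (540,370), and its band sits about 3 mm nearer the mouth. The last push was probably stopped by the gripper's knuckles against the riser. I'll push again with the tool higher.

```bash
python3 -m crank '[[0,0.02,0,0.01,0],[0,0.03,0,0.03,0],[0,0.012,0,0.04,0],[0,0,0,0.035,0],[0,0,0,0.015,0]]'
python3 -m crank '[[0,0,0,0.005,0],[0,0,0,0,0],[0,0,0,0,0]]'
python3 -c "
from h import *
go(.5993-.0109,.2376-.001,.035,5.5)"
```

```text
t: 24.2
tcp_pos: [0.5775, 0.2349, 0.0356]
tool_rot: [-0.033, 0.703, 0.034, 0.71]
force: [0.9, -0.4, 0.3]
finger_gap: 0.003
t: 24.5
tcp_pos: [0.5744, 0.2349, 0.0357]
tool_rot: [-0.034, 0.707, 0.034, 0.706]
force: [-0.8, -0.1, -0.2]
finger_gap: -0.003
p [0.5744 0.2349 0.0357] jaw 95.5 down [-0.001 -0.    -1.   ] q6 -1.46 turn -0.001 shift [0.0007 0.0004 0.0141] F [-0.78 -0.11 -0.2 ] gap -0.003 t 24.5
```

```bash
python3 -m crank '[[0,0,0,0.005,0],[0,0,0,0.003,0],[0,0,0,0,0]]' | grep -E "tcp|force"; for i in 1 2 3; do python3 -m crank '[[0,0,0,0.002,0],[0,0,0,0,0]]' | grep -E "tcp|force"; done
```

```text
tcp_pos: [0.5838, 0.2359, 0.0363]
force: [1.0, -0.8, 0.2]
tcp_pos: [0.5849, 0.236, 0.036]
force: [-1.4, -0.9, -0.3]
tcp_pos: [0.585, 0.236, 0.0359]
force: [-5.4, -0.1, 4.5]
tcp_pos: [0.5863, 0.2361, 0.0358]
force: [-7.2, -0.9, 5.2]
```

```bash
for i in 1 2; do python3 -m crank '[[0,0,0,0.002,0],[0,0,0,0,0]]' | grep -E "tcp|force"; done;  python3 -m crank '[[0,0,0,0.001,0],[0,0,0,0,0]]' | grep -E "tcp|force"
```

```text
tcp_pos: [0.5872, 0.2362, 0.0357]
force: [-7.8, -0.6, 5.9]
tcp_pos: [0.5871, 0.2361, 0.0357]
force: [-11.9, -1.3, 9.4]
tcp_pos: [0.5871, 0.2361, 0.0357]
force: [-13.2, -1.6, 10.2]
```

```bash
python3 -m crank '[[0,0,0,-0.01,0],[0,0,0,-0.03,0],[0,-0.01,0,-0.04,0],[0,-0.03,0,-0.04,0],[0,-0.03,0,-0.04,0]]'
cat > chk.py <<'E'
from h import *
import sys
for n in('top','scene'):
  s2=cam(n); W=cloud(s2); g=s2['image'].mean(-1)
  c=np.array([.5993,.2376]);a=np.radians(5.5)
  # sample roof-plane profile along bay axis, averaged over width (box-lid appearance), subpixel via remap
  for b in(-.08,0,.08):
    X=np.arange(.0,.118,.0005); Y=np.linspace(b-.02,b+.02,21)
    XX,YY=np.meshgrid(X,Y); P=np.stack([c[0]+XX*np.cos(a)-YY*np.sin(a),c[1]+XX*np.sin(a)+YY*np.cos(a),np.full_like(XX,.05),np.ones_like(XX)],-1)@s2['extrinsics'].T
    u=(s2['cx']+s2['f']*P[...,0]/-P[...,2]).astype(np.float32); v=(s2['cy']-s2['f']*P[...,1]/-P[...,2]).astype(np.float32)
    p=cv2.remap(g.astype(np.float32),u,v,cv2.INTER_LINEAR).mean(0)
    d=np.gradient(cv2.GaussianBlur(p[None],(0,0),4)[0]); w=(X>.035)&(X<.1)
    print(n,b,'band edges',X[w][d[w].argmax()],X[w][d[w].argmin()])
    ry=(W[...,:2]-c)@[-np.sin(a),np.cos(a)]; rx=(W[...,:2]-c)@[np.cos(a),np.sin(a)]
    m=(abs(ry-b)<.025)&(rx<.02)&(rx>-.05)&(W[...,2]>.015)&(W[...,2]<.062)
    if n=='top': print('  end rx',m.sum(),np.round(np.percentile(rx[m],[2,50]),4))
  x0,y0=(150,130) if n=='top' else (270,210)
  cv2.imwrite(f'pics/{n}{sys.argv[1]}.png',cv2.resize(s2['image'][y0:y0+90,x0:x0+120],None,fx=6,fy=6,interpolation=cv2.INTER_CUBIC))
E
python3 chk.py 13
```

```text
t: 26.5
tcp_pos: [0.4342, 0.2214, 0.1061]
tool_rot: [-0.033, 0.706, 0.034, 0.707]
force: [0.0, -0.1, -0.4]
finger_gap: 0.002
top -0.08 band edges 0.063 0.085
  end rx 71 [-0.0007  0.0004]
top 0 band edges 0.0625 0.085
  end rx 74 [-0.0013 -0.0002]
top 0.08 band edges 0.0625 0.0845
  end rx 71 [-0.0013  0.0002]
scene -0.08 band edges 0.0625 0.085
scene 0 band edges 0.062 0.0845
scene 0.08 band edges 0.062 0.0845
```

View pics/top13.png

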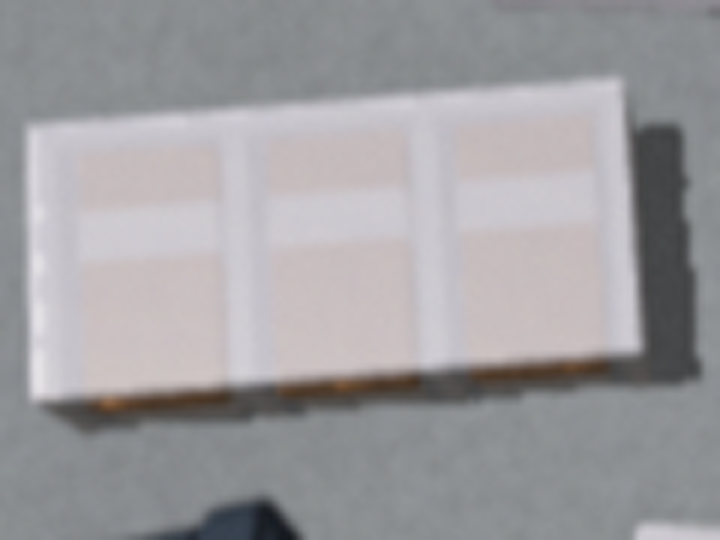

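The middle box is now level with its neighbours: the three orange edges are equally thin, and the band edges agree within 0.5 mm in both views. One last look at the whole scene.

Run:
```python
from h import *
for n in("top","scene"):
    s=cam(n); W=cloud(s); cv2.imwrite(f"pics/{n}14.png",s["image"])
    for x,y in((.502,-.258),(.484,-.386)):
        q=W[(abs(W[...,0]-x)<.075)&(abs(W[...,1]-y)<.055)&(W[...,2]>.044)&(W[...,2]<.056)]; print(n,rect(q))
    q=W[(W[...,0]>.36)&(W[...,0]<.58)&(abs(W[...,1]-.1)<.045)&(W[...,2]>.02)&(W[...,2]<.036)];print("case",rect(q),np.median(q[:,2]))
    for nm,x,y in(("jar",.58,-.018),("cup",.45,.43),("orn",.68,-.16)):
        q=W[(abs(W[...,0]-x)<.06)&(abs(W[...,1]-y)<.06)&(W[...,2]>(.03))]; print(nm,np.round(np.percentile(q,[2,98],axis=0),3).tolist())
```

```text
top (array([ 501.5, -259.3]), array([110.4,  59.1]), -21.3)
top (array([ 483.2, -388. ]), array([110.4,  59.3]), -10.6)
case (array([463.9,  97.5]), array([161.6,  40.3]), -1.8) 0.02794877947044977
jar [[0.55, -0.04, 0.038], [0.6, 0.012, 0.089]]
cup [[0.416, 0.429, 0.036], [0.479, 0.478, 0.159]]
orn [[0.684, -0.197, 0.051], [0.737, -0.131, 0.141]]
scene (array([ 503.5, -257. ]), array([112.1,  61.1]), -21.1)
scene (array([ 485. , -386.6]), array([111.9,  62. ]), -10.3)
case (array([465.4,  98.5]), array([166.3,  40.8]), -2.1) 0.026078615880255063
jar [[0.557, -0.038, 0.032], [0.609, 0.014, 0.087]]
cup [[0.411, 0.407, 0.032], [0.483, 0.477, 0.153]]
orn [[0.699, -0.193, 0.049], [0.74, -0.129, 0.14]]
```

View pics/scene14.png

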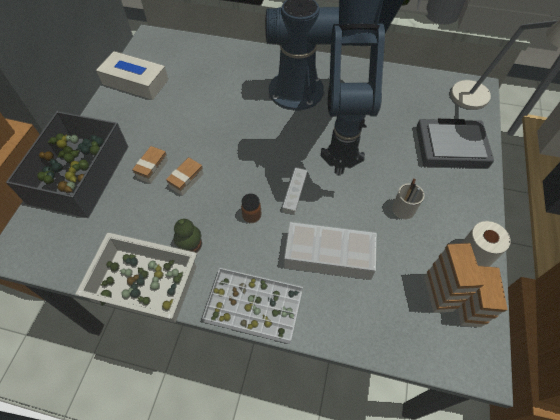

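The picture shows the three bays filled at (330,248), the case flat at (295,190), both other boxes at (150,163) and (185,175), and the jar, gourd and cup in place. The gripper is at (345,155), touching nothing.

```bash
python3 -c "
from station import manip
print(manip.sign_off())"
```

```text
the job is handed in; nothing more can be done
None
```

I put the heavy box fully home in the middle pigeonhole and handed the job in at about 27 s of the 72 s allowed.

- **Finding the heavy box:** The first box I lifted, the one nearest the jar, read about 4.5 N (roughly 460 g). An empty box would be at most 1.2 N, so I set it back down and did not lift the other two.
- **The case:** I pulled it out of the middle bay, and it lies flat on the bench at about (0.464, 0.098), with its top 28 mm up.
- **Pushing the box in:** My first push stopped about 3 mm short, probably because the gripper's knuckles met the riser. A second push with the tool higher took the box to the back wall.

**Last checks:** The box's end and its paper band line up with the packed boxes to within about 0.5 mm in both views. The other two boxes, jar and gourd measure where they started, to within about 2 mm. The last top view of the cup measured up to about 20 mm off on its near edges, probably because the arm was hiding part of it. The scene view shows the cup unmoved, within 1 mm. The highest wrist force I read was about 18 N, and the robot was touching nothing when I handed in.

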